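# Pin the sieve carriage to the shaker's drive yoke

## Task

Couple the sieve to the shaker: push the sieve carriage gently all the way home so that its brass eye lies inside the red drive yoke, then take the yellow-handled clevis pin from the rack and pass it down through the yoke's upper ear, the eye and the lower ear until its flange sits on the yoke. The sprung yoke stands off to one side by an amount nobody has measured: find its hole by feel and draw it into line with the pin, never forcing it, and let go at the end. Leave the black-handled pin and the jar where they are.

Things in the scene. Friction and masses are not known exactly. Their poses are not given: they have to be found in the camera images.
- shaker: Bench sieve shaker, fixed, 150 (x) by 380 (y) mm, grey bed 24 mm high. Origin on the table, z up. White and teal housing at its +y end (from y = +100 mm, 76 mm high; 105 mm beyond y = +137 mm). The sieve carriage slides along its y, the red drive yoke along its x. Do not press on any of it, with fingers or pin, with more than 30 N.
- line (a point): Fixed point on the shaker (x 0, y +50 mm, 76 mm over the table): where the yoke's hole, at its top face, comes when the yoke is drawn into line with the eye of the homed carriage. RED YOKE: two flat ears, each 60 (x) by 56 (y) by 10 mm, top faces 76 and 50 mm over the table, open to -y, each with a 14 mm hole on one vertical axis.
- play (a point): Fixed point at shaker x = +11 mm, y = +50 mm, 76 mm up: middle of where the yoke's hole may stand at the start, which is 6 to 16 mm from line towards the shaker's +x, differs every time and is not measured. A weak spring (200 N/m, 1.5 N friction) holds it off; drawing it into line takes about 5 N, and let go unpinned it springs back to 4 mm or more.
- carriage (a joint): How far the sieve carriage stands from home, m: 0 = fully home against its stop (eye hole under line), up to 0.070 = away towards the shaker's -y. About 3 N of sliding friction; it stays where it is left.
- eye (a point): Centre of the eye hole at the eye's top face, 63 mm over the table. The eye is the brass plate at the carriage's +y end, 60 by 60 by 10 mm, with a 14 mm through hole. It moves along shaker y with the carriage and cannot move along x; at home it lies between the yoke's ears, 3 mm free above and below.
- push_tab (a point): Top centre of the blue upright push tab near the carriage's -y end: 30 (x) by 14 (y) mm, rising from 55 to 107 mm over the table. Push its -y face towards the shaker's +y. Behind it the carriage plate (top 55 mm up) reaches 8 mm, then only the 24 mm bed and the rails and their blocks, under 50 mm.
- pin: Yellow-handled clevis pin, 90 g, upright in the rack. Origin: centre of its lower tip, z up. Shank 12 mm dia., 44 mm long, the lowest 5 mm tapering to 8 mm dia.; flange 26 mm dia., 44 to 49 mm above the tip; handle block 16 (x) by 24 (y) mm, 49 to 87 mm above the tip: grip across its x faces. Tip 6 mm over the table in the rack, 32 mm when seated in the yoke.
- rack: White block 50 (x) by 130 (y) by 50 mm, fixed, origin under its centre. The yellow-handled pin hangs by its flange in the 16 mm hole at y = -35 mm, its x axis along the rack's; the black-handled one in the hole at y = +35 mm. Its place and the jar's may be swapped.
- spare: black-handled pin, same shape but an 18 mm shank, too thick for the yoke: leave alone. Origin at its tip.
- jar: closed amber jar, 64 mm diameter, 100 mm tall, bystander. Origin under its centre.

How it is judged:
On the way, in this order (a step that is already met when the one before it is completed fails the run):
1. the carriage is pushed home (within 2.5 mm of its stop) (value of joint carriage below 0.0025 m), for 0.2 s.
2. the pin has been lifted out of the rack (distance of pin from where it was at the start of the episode above 0.05 m), for 0.1 s.
At the end, for the whole second after the job is handed in: The carriage is home (within 3 mm); the yellow-handled pin is upright (0.1 rad) through both ears and the eye, its tip within 4 mm of the eye's axis, its flange seated on the yoke (tip at most 34.5 mm over the table, 2.5 mm from seated), at rest and released (horizontal distance between pin and eye below 0.004 m and z of pin in the frame of shaker below 0.0345 m and angle between the z axis of pin and the z axis of shaker, either way round below 0.1 rad and value of joint carriage below 0.003 m and linear speed of pin below 0.01 m/s and contact force between the fingers and pin below 0.1 N); the robot touches nothing.
It fails at once if the pin pressed on the machine with more than 30 N (contact force between pin and shaker above 30 N).
It fails at once if the fingers pressed on the machine with more than 30 N (contact force between the fingers and shaker above 30 N).
It fails at once if the black-handled pin moved more than 20 mm (distance of spare from where it was at the start of the episode above 0.02 m).
It fails at once if the jar moved more than 30 mm (distance of jar from where it was at the start of the episode above 0.03 m).
It also fails if it takes over 61 s, if anything falls off the work surface, if the arm or the gripper's body presses on something with over 40 N, if the wrist force passes 120 N, or if a joint passes its speed limit or range.

## Robot

A 6-joint arm with a two-finger parallel gripper is mounted at the origin on the work surface. World frame = base frame: x ahead of the robot, y to its left, z up, the work surface at z = 0. Lengths are in m, angles in rad, forces in N, time in s.
With the tool pointing down it reaches from about 0.375 to 0.975 m from the base axis. Payload 3.8 kg.
Tool frame: the origin (TCP) lies midway between the tips of the shut fingers; the grasp point (between the pads) lies 19 mm behind it; z points along the fingers, y is the line along which they close (so a half turn about z gives the same grasp; the last joint's range is limited). The gripper opens to 88 mm and grips with 3 to 60 N. Pads are 18 mm wide; open, the fingers measure 123 mm over their backs; the gripper's body (75 mm by 187 mm) begins 45 mm behind the grasp point.
Start: joints at [-1.273, 0.264, 1.604, -0, 1.274, -0.037], TCP at [0.222, -0.638, 0.239] pointing down, gripper open.
Joint ranges: [-2.63, 2.63], [-0.94, 2.18], [0.31, 2.57], [-1.31, 4.45], [0, 2.66], [-2.55, 2.55]. Speed limits (rad/s): [2.57, 2.57, 3.14, 3.14, 3.14, 3.14].

## Interface

Orientations are given as a rotation vector (axis times angle).
In Python, from cell import manip, inverse_kinematics, cams, order gives the robot as it stands. Calls block until the motion is done:
- manip.move_pose(position, orientation): joint-space move of the TCP to a pose.
- manip.move_linear(position, rate=0.15, rot=None): straight line of the TCP; rot=None keeps the orientation; rate is the mean speed in m/s.
- manip.set_joints(angles): joint-space move.
- manip.set_gripper(opening, force=None): finger opening in m; force is the grip in N (None keeps the last); returns when the fingers have stopped.
- manip.dwell(seconds).
- inverse_kinematics(position, orientation): joint angles nearest the present ones, or None.
- manip.state(): the state.
- cams.capture(name): name is "scene" or "top" or "wrist"; returns a dict with "image" (420x560x3 uint8, blue, green, red), "z_map" (420x560 float32, m along the optical axis (not along the pixel's ray), 0 where there is no reading), "intrinsics" (3x3 intrinsics, pixels), "k1" (the pictures are not rectified: a ray, as slopes to the right and down, at radius r is drawn at 1 + k1 r^2 times it, then the intrinsics apply), "position" and "orientation" of the camera in the world; the wrist camera has in their place "T_tool_cam" (4x4, takes a point from camera to tool coordinates, whose origin is the TCP and whose axes are the flange's). Camera axes: x right, y down, z forward; pixel columns grow to the right and rows downward; lengths in m; the calibration is good to about 2 mm. A picture is of the moment at which its call begins: read the wrist's pose just before it.
A pose or a line that the arm cannot do raises manip.IKError and nothing moves.
- order.close_job(): hands the job in; it is judged then, once.
The state is a dict: "clock": time; "joint_pos": joint angles; "joint_velocities": joint speeds; "tau": joint torques, N m; "tool_pos": TCP position; "tcp_rot": TCP orientation; "contact_force": force on the tool from outside, world axes, zero at the start; "moment": the same for the moment, N m; "gripper_width": finger opening in m; "grasp_force": force on a finger pad.
Only numpy, scipy, OpenCV 4.12 (cv2) and the standard library are available. Lean on these libraries where they do the work, as an engineer would, in place of code of your own. Each camera call takes 0.05 s, during which the arm holds its last target. There are 200 camera calls.

## Working session

There is one attempt and no reset: what is moved stays moved. The work goes in short steps, each a Python script; the robot and the scene stay as the last script left them, time stands still between calls to the robot, and variables do not carry over. Pictures are saved under pics/ and viewed, at most 10 in all, crops included, and the job is handed in when it is done.

```bash
ls; mkdir -p pics; python3 - <<'E'
from cell import manip,cams
import cv2,numpy as np
s=manip.state();print(s['clock'],s['tool_pos'],s['tcp_rot'],s['gripper_width'],s['contact_force'])
ims=[]
for n in ("top","scene"):
    c=cams.capture(n);cv2.imwrite(f"pics/{n}0.png",c["image"]);np.savez(f"{n}0.npz",**c)
    print(n,c["intrinsics"],c["k1"],c["position"],c["orientation"])
E
```

```text
pics
0.0 [ 0.22158011 -0.63683197  0.23741341] [-3.09550811e+00 -5.23132180e-01  4.60515102e-04] 0.08795293391723707 [-0.49358318  0.48730093 -1.09756958]
top [[502.37386299   0.         291.06707903]
 [  0.         502.37386299 212.55732838]
 [  0.           0.           1.        ]] -0.18173976913403259 [ 0.40350003 -0.00219269  1.37277572] [-2.14892149  2.18000287 -0.13270315]
scene [[470.1001978    0.         281.5272016 ]
 [  0.         470.1001978  216.12628461]
 [  0.           0.           1.        ]] -0.028642065466322395 [ 1.14454137 -0.5517088   1.16583768] [-2.31724819 -0.99825701  0.33566813]
```

View pics/top0.png

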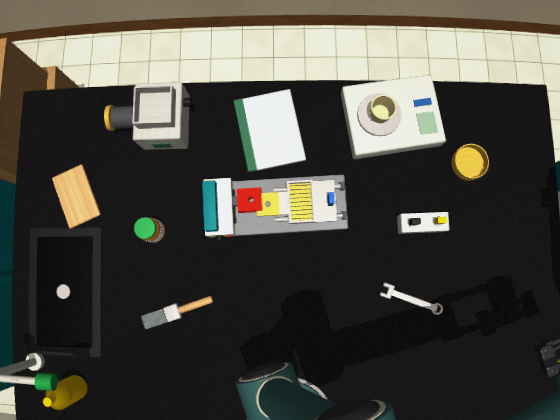

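View pics/scene0.png

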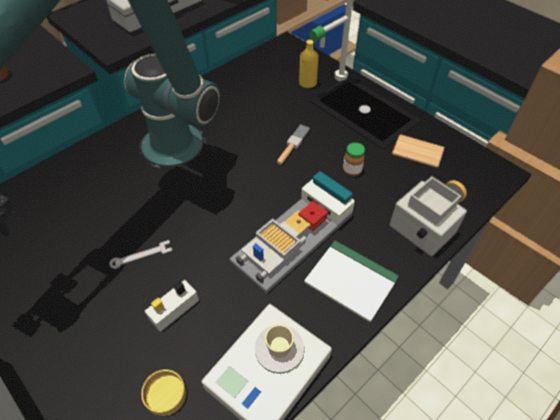

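```bash
cat > h.py <<'E'
import numpy as np,cv2
from scipy.spatial.transform import Rotation as Ro
from cell import manip,cams,inverse_kinematics,order
def ray(c,uv,z,pose=None):
    d=cv2.undistortPoints(np.float64(uv).reshape(-1,1,2),c["intrinsics"],np.array([float(c["k1"]),0,0,0])).reshape(-1,2)
    d=np.c_[d,np.ones(len(d))]
    if pose is None: R,p=Ro.from_rotvec(c["orientation"]).as_matrix(),c["position"]
    else: R,p=pose[:3,:3],pose[:3,3]
    w=d@R.T; return p+w*((z-p[2])/w[:,2])[:,None]
def down(ang,sgn=1):
    "tool z down, tool y along world direction ang (sgn flips)"
    y=sgn*np.array([np.cos(ang),np.sin(ang),0]);z=np.array([0,0,-1.]);return Ro.from_matrix(np.c_[np.cross(y,z),y,z]).as_rotvec()
def wrist(name):
    s=manip.state();T=np.eye(4);T[:3,:3]=Ro.from_rotvec(s["tcp_rot"]).as_matrix();T[:3,3]=s["tool_pos"]
    c=cams.capture("wrist");P=T@c["T_tool_cam"];cv2.imwrite(f"pics/{name}.png",c["image"]);np.savez(name+".npz",P=P,**c);return c,P
def blob(img,lo,hi,box=None):
    m=cv2.inRange(cv2.cvtColor(img,cv2.COLOR_BGR2HSV),lo,hi)
    if box: k=np.zeros_like(m);k[box[1]:box[3],box[0]:box[2]]=1;m*=k
    cs=cv2.findContours(m,cv2.RETR_EXTERNAL,cv2.CHAIN_APPROX_NONE)[0];c=max(cs,key=cv2.contourArea)
    return cv2.minAreaRect(c),cv2.contourArea(c),c
E
python3 - <<'E'
from h import *
c=dict(np.load("top0.npz"));im=c["image"]
hs=cv2.cvtColor(im,cv2.COLOR_BGR2HSV)
print({p:hs[p[1],p[0]] for p in [(331,198),(210,207),(441,220),(250,192),(415,222),(264,208)]})
b,a,_=blob(im,(100,120,60),(130,255,255),(300,170,360,230));print("tab",b,a,ray(c,b[0],.107))
t,a,_=blob(im,(85,80,40),(99,255,255),(195,170,235,240));print("teal",t,a,ray(c,t[0],.105))
y,a,_=blob(im,(22,120,120),(35,255,255),(395,200,455,235));print("yel",y,a,ray(c,y[0],.093))
r,a,_=blob(im,(0,150,80),(8,255,255),(230,180,270,220));print("red",r,a,ray(c,r[0],.076))
k=ray(c,[(415,222)],.093);print("blk",k, "rackdir",k-ray(c,y[0],.093))
print("bed corners",ray(c,[(345,176),(348,230)],.024))
w=cams.capture("wrist");print(w["T_tool_cam"],w["intrinsics"])
for sg in(1,-1):
  for x,yy in((.43,.03),(.38,-.4)): print(sg,x,yy,inverse_kinematics([x,yy,.35],down(0,sg)))
E
```

```text
{(331, 198): array([108, 190, 233], dtype=uint8), (210, 207): array([ 91, 194, 159], dtype=uint8), (441, 220): array([ 29, 244, 238], dtype=uint8), (250, 192): array([  2, 227, 219], dtype=uint8), (415, 222): array([20, 12, 63], dtype=uint8), (264, 208): array([ 28, 162, 239], dtype=uint8)}
tab ((330.5, 198.5), (13.0, 5.0), 90.0) 61.5 [[ 0.58578677 -0.11235456  0.107     ]]
teal ((209.3480987548828, 205.50660705566406), (49.605308532714844, 14.117097854614258), 87.51044464111328) 637.5 [[0.57242136 0.19720109 0.105     ]]
yel ((442.0, 219.5), (5.0, 8.0), 90.0) 37.0 [[ 0.52898862 -0.40493327  0.093     ]]
red ((248.69140625, 199.75343322753906), (24.01730728149414, 23.958585739135742), 86.633544921875) 519.5 [[0.58991826 0.09853266 0.076     ]]
blk [[ 0.52360381 -0.33226698  0.093     ]] rackdir [[-0.0053848   0.07266629  0.        ]]
bed corners [[ 0.65943104 -0.1609463   0.024     ]
 [ 0.51121946 -0.16495343  0.024     ]]
[[ 4.27061001e-04 -9.56952482e-01 -2.90244318e-01  7.46147611e-02]
 [ 9.99999908e-01  3.95925928e-04  1.65993471e-04  9.31569126e-04]
 [-4.39326126e-05 -2.90244362e-01  9.56952563e-01 -1.45753816e-01]
 [ 0.00000000e+00  0.00000000e+00  0.00000000e+00  1.00000000e+00]] [[339.21582477   0.         279.48466717]
 [  0.         339.21582477 209.33689264]
 [  0.           0.           1.        ]]
1 0.43 0.03 [ 1.18558396e-02 -2.62997950e-01  1.93024780e+00 -4.44089210e-16
  1.47434280e+00  1.18558396e-02]
1 0.38 -0.4 [-0.85618012 -0.02003748  1.71840419  0.          1.44322594 -0.85618012]
-1 0.43 0.03 None
-1 0.38 -0.4 [-8.56180121e-01 -2.00374825e-02  1.71840419e+00 -4.44089210e-16
  1.44322594e+00  2.28541253e+00]
```

```bash
python3 - <<'E'
from h import *
manip.set_gripper(0.0)if 0 else None
manip.move_pose([.525,-.36,.2],down(.06)); wrist("rack1")
print(manip.state()["clock"])
manip.move_pose([.58,-.0,.25],down(.04)); wrist("shk1")
print(manip.state()["clock"],manip.state()["joint_pos"])
E
```

```text
1.725
3.15 [-4.48729733e-02  7.86822722e-02  1.79872946e+00 -4.93677518e-04
  1.26460869e+00 -8.31762338e-02]
```

View pics/rack1.png

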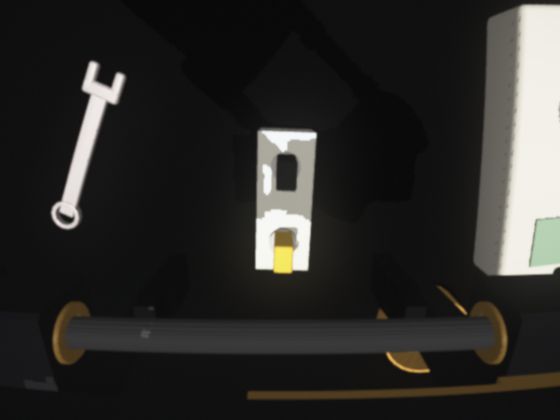

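View pics/shk1.png

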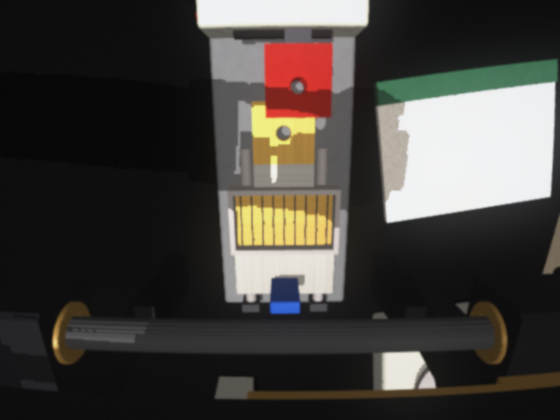

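```bash
python3 - <<'E'
from h import *
c=dict(np.load("shk1.npz"));P=c["P"];im=c["image"];g=cv2.cvtColor(im,cv2.COLOR_BGR2HSV)[...,2]
def hole(u,v,r=9,t=110):
    # dark blob around seed in the red channel
    R=im[v-r:v+r+1,u-r:u+r+1,2]; m=(R<(R.min()/2.+R.max()/2.)).astype(np.uint8)
    n,l,st,ce=cv2.connectedComponentsWithStats(m); i=1+np.argmax(st[1:,4]); return ce[i]+[u-r,v-r],st[i]
for n,u,v,z in(("yoke",298,87,.076),("eye",284,132,.063)):
    q,s=hole(u,v);print(n,q,s,ray(c,q,z,P))
t,a,_=blob(im,(100,120,180),(130,255,255),(255,290,320,325));print("tab",t,a,ray(c,cv2.boxPoints(t),.107,P),ray(c,t[0],.107,P))
r,a,cc=blob(im,(0,150,40),(8,255,255),(250,30,340,130));bp=ray(c,cv2.boxPoints(r),.076,P);print("red",r,a,bp,bp.mean(0))
# bed edges: side lines
for row in (160,180,280): print(row,[(x,g[row,x]) for x in list(range(208,232,2))+list(range(340,360,2))])
hs=cv2.cvtColor(im,cv2.COLOR_BGR2HSV);print("tabcol",[ (r,hs[r,285]) for r in range(274,320,3)])
c=dict(np.load("rack1.npz"));P=c["P"];im=c["image"];hs=cv2.cvtColor(im,cv2.COLOR_BGR2HSV)
print("yelcol",[ (r,hs[r,284]) for r in range(226,276,3)])
t,a,_=blob(im,(20,120,200),(35,255,255),(265,220,305,280));print("yel",t,a,ray(c,cv2.boxPoints(t),.093,P),ray(c,t[0],.093,P))
w,a,_=blob(im,(0,0,150),(180,60,255),(240,110,330,285));print("rack",w,ray(c,cv2.boxPoints(w),.05,P))
b=ray(c,[(287,183)],.093,P);print(b)
E
```

```text
yoke [297.77894737  88.11929825] [  0   0  19  19 285] [[0.59274683 0.09011882 0.076     ]]
eye [282.86577181 132.87919463] [  2   3  14  14 149] [[0.5812093  0.04896664 0.063     ]]
tab ((284.5, 307.5), (9.0, 27.0), 90.0) 242.0 [[ 0.57593163 -0.11059636  0.107     ]
 [ 0.60230628 -0.10958218  0.107     ]
 [ 0.60290039 -0.11985844  0.107     ]
 [ 0.57625052 -0.12088053  0.107     ]] [[ 0.5893429  -0.11518597  0.107     ]]
red ((298.0, 80.0), (74.0, 66.0), 90.0) 4705.5 [[0.56222331 0.12701542 0.076     ]
 [0.61983538 0.1295494  0.076     ]
 [0.62450308 0.06613007 0.076     ]
 [0.56411472 0.06360055 0.076     ]] [0.59266912 0.09657386 0.076     ]
160 [(208, np.uint8(16)), (210, np.uint8(16)), (212, np.uint8(19)), (214, np.uint8(22)), (216, np.uint8(57)), (218, np.uint8(80)), (220, np.uint8(86)), (222, np.uint8(87)), (224, np.uint8(88)), (226, np.uint8(88)), (228, np.uint8(87)), (230, np.uint8(87)), (340, np.uint8(90)), (342, np.uint8(89)), (344, np.uint8(89)), (346, np.uint8(88)), (348, np.uint8(84)), (350, np.uint8(61)), (352, np.uint8(29)), (354, np.uint8(28)), (356, np.uint8(28)), (
[... 2276 characters left out ...]
45], dtype=uint8)), (268, array([ 27, 155, 245], dtype=uint8)), (271, array([ 26, 163, 238], dtype=uint8)), (274, array([ 20, 105,  56], dtype=uint8))]
yel ((283.0, 259.5), (25.0, 18.0), 90.0) 411.5 [[ 0.52210984 -0.39582791  0.093     ]
 [ 0.53662295 -0.39497802  0.093     ]
 [ 0.5382076  -0.4173965   0.093     ]
 [ 0.52331994 -0.41826527  0.093     ]] [[ 0.53005471 -0.40646638  0.093     ]]
rack ((283.8307800292969, 200.04615783691406), (57.13412094116211, 139.45162963867188), 3.1798300743103027) [[ 0.50191174 -0.43769351  0.05      ]
 [ 0.50389522 -0.3061444   0.05      ]
 [ 0.55280592 -0.30588898  0.05      ]
 [ 0.55721106 -0.43786233  0.05      ]]
[[ 0.52913752 -0.34255269  0.093     ]]
```

```bash
python3 - <<'E'
from h import *
c=dict(np.load("shk1.npz"));P=c["P"];im=c["image"]
L=ray(c,[(216.7,160),(218,180)],.024,P);R=ray(c,[(350.3,160),(349.6,180)],.024,P)
print(L,R)
# yoke hole: minimum-brightness blob inside red
g=im[...,2].astype(float); sub=g[76:101,286:311]; print(sub[::2,::2].astype(int))
cv2.imwrite("pics/crop1.png",cv2.resize(im[30:150,220:350],None,fx=4,fy=4,interpolation=cv2.INTER_CUBIC))
ang=.04; y=np.array([-np.sin(ang),np.cos(ang),0])
tab=np.array([.5893,-.1152,0]); z=.082
manip.set_gripper(0.0)
p0=tab-y*.050
manip.move_linear([*p0[:2],.2],rate=.25,rot=down(ang))
manip.move_linear([*p0[:2],z],rate=.15)
f0=np.array(manip.state()["contact_force"]);print("f0",f0,manip.state()["tool_pos"],manip.state()["clock"])
log=[]
for k in range(20):
    d=-.05+.003*(k+1)
    q=tab+y*d; manip.move_linear([*q[:2],z],rate=.05)
    f=(np.array(manip.state()["contact_force"])-f0)@y; log.append((round(d,4),round(float(f),1)))
    if f<-8 or d>=.010: break
print(log,manip.state()["clock"],manip.state()["tool_pos"])
E
```

```text
[[ 0.51015476  0.01412626  0.024     ]
 [ 0.51136751 -0.00831095  0.024     ]] [[ 0.65720376  0.01996074  0.024     ]
 [ 0.65858134 -0.00248761  0.024     ]]
[[221 221 220 217 210 198 191 197 208 216 217 216 215]
 [219 221 219 199 159 125 120 135 163 201 216 216 215]
 [220 220 206 147  99  91 108 137 150 164 203 216 215]
 [220 218 178 104  93  99 124 130 144 152 181 214 216]
 [220 214 156  97  99 129 152 152 135 144 167 210 216]
 [206 199 146  98 102 144 158 158 145 136 164 209 215]
 [141 160 156 102  98 120 150 156 147 137 175 212 214]
 [130 142 143 107  95  98 116 122 117 118 154 193 200]
 [129 129 128 120 105  98  98  99 103 115 127 135 136]
 [128 127 128 127 122 116 114 115 122 126 127 128 128]
 [128 127 128 128 127 127 128 127 129 128 127 128 127]
 [129 128 128 128 129 128 128 127 127 127 128 127 127]
 [128 128 129 129 129 128 128 127 127 127 127 127 126]]
f0 [-0.30828008  0.20773414  0.336611  ] [ 0.59225744 -0.16517127  0.08311656] 6.225
[(-0.047, -0.9), (-0.044, 0.1), (-0.041, -0.6), (-0.038, -0.3), (-0.035, 0.2), (-0.032, 0.1), (-0.029, -0.1), (-0.026, 0.3), (-0.023, 0.4), (-0.02, 0.3), (-0.017, 0.2), (-0.014, -2.1), (-0.011, -2.6), (-0.008, -2.2), (-0.005, -2.5), (-0.002, -2.6), (0.001, -2.5), (0.004, -1.8), (0.007, -2.0), (0.01, -2.2)] 11.225 [ 0.58882548 -0.10486073  0.0819501 ]
```

View pics/crop1.png

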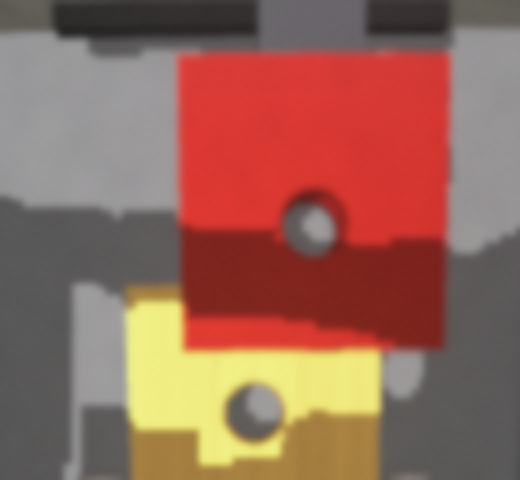

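```bash
python3 - <<'E'
from h import *
c=dict(np.load("shk1.npz"));P=c["P"]
print(ray(c,[(298.5,85.75)],.076,P),ray(c,[(283.4,133)],.063,P))
ang=.04; y=np.array([-np.sin(ang),np.cos(ang),0]);tab=np.array([.5893,-.1152,0]);z=.082
f0=np.array([-.3,.2,.3]);log=[];d=.010
while d<.040:
    d+=.003 if d<.021 else .001
    q=tab+y*d; manip.move_linear([*q[:2],z],rate=.05)
    f=(np.array(manip.state()["contact_force"])-f0)@y; log.append((round(d,4),round(float(f),1)))
    if f<-9: break
print(log,manip.state()["clock"],manip.state()["tool_pos"])
E
```

```text
[[0.59328661 0.09218718 0.076     ]] [[0.58172801 0.04887249 0.063     ]]
[(0.013, -1.4), (0.016, -1.7), (0.019, -1.2), (0.022, -1.6), (0.023, -2.1), (0.024, -2.7), (0.025, -4.0), (0.026, -5.1), (0.027, -8.6), (0.028, -11.1)] 13.725 [ 0.5882075  -0.08949099  0.08200223]
```

```bash
python3 - <<'E'
from h import *
s=manip.state();p=s["tool_pos"];ang=.043
manip.move_linear([p[0]+.001,p[1]-.02,.082],rate=.1)
manip.move_linear([p[0],p[1]-.03,.16],rate=.25)
pin=np.array([.530,-.4065])
manip.set_gripper(.05)
manip.move_linear([*pin,.14],rate=.35,rot=down(.06))
manip.move_linear([*pin,.059],rate=.12)
manip.set_gripper(0.0,force=40)
s=manip.state();print(s["gripper_width"],s["grasp_force"],s["contact_force"],s["moment"],s["tool_pos"],s["clock"])
manip.move_linear([*pin,.205],rate=.15)
line=np.array([.5799,.0917]);x=np.array([np.cos(ang),np.sin(ang)])
q=line+x*.0134-.001*0
manip.move_linear([*q,.205],rate=.3,rot=down(ang))
manip.move_linear([*q,.150],rate=.15)
s=manip.state();print(s["gripper_width"],s["grasp_force"],s["contact_force"],s["moment"],s["tool_pos"],s["clock"])
wrist("ins1")
E
```

```text
0.015782055855437627 39.99985149130225 [0.59825404 0.59259635 2.25874513] [-0.03979964 -0.04037278  0.00409019] [ 0.53014444 -0.40667929  0.05938172] 17.8417
0.01584355486176953 39.99925307929516 [-0.12763635 -0.59420694 -1.39739018] [-0.04237047 -0.09394458 -0.03966404] [0.59324189 0.09166106 0.149896  ] 21.3083
```

View pics/ins1.png

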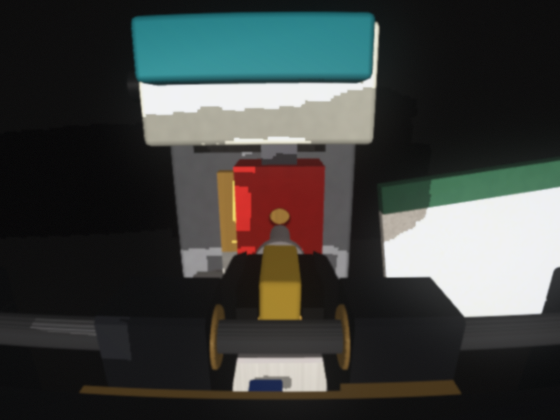

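```bash
python3 - <<'E'
from h import *
c=dict(np.load("ins1.npz"));P=c["P"];im=c["image"]
t,a,k=blob(im,(10,100,100),(28,255,255),(268,204,293,228));print(t,a,k[:,0].min(0),k[:,0].max(0))
u0,v0=k[:,0].min(0);u1=k[:,0].max(0)[0]
print(ray(c,[((u0+u1)/2,v0+(u1-u0)/2),(u0,v0),(u1,v0)],.076,P))
hs=cv2.cvtColor(im,cv2.COLOR_BGR2HSV);print([(r,im[r,280]) for r in range(203,250,2)])
cv2.imwrite("pics/crop2.png",cv2.resize(im[150:270,210:350],None,fx=5,fy=5,interpolation=cv2.INTER_CUBIC))
# predicted tip pixel
tip=np.linalg.inv(P)@np.array([*manip.state()["tool_pos"][:2],.0969,1]);print("tip",tip[:2]/tip[2]*339.2+[279.5,209.3])
E
```

```text
((279.5, 215.5), (15.0, 19.0), 90.0) 218.0 [270 208] [289 223]
[[0.59304498 0.09321079 0.076     ]
 [0.58634186 0.09969288 0.076     ]
 [0.59917372 0.1002386  0.076     ]]
[(203, array([ 25,  29, 120], dtype=uint8)), (205, array([ 25,  27, 119], dtype=uint8)), (207, array([ 26,  37, 115], dtype=uint8)), (209, array([ 49,  97, 141], dtype=uint8)), (211, array([ 56, 115, 153], dtype=uint8)), (213, array([ 57, 115, 154], dtype=uint8)), (215, array([ 57, 116, 154], dtype=uint8)), (217, array([ 57, 115, 154], dtype=uint8)), (219, array([ 57, 115, 154], dtype=uint8)), (221, array([ 55, 113, 152], dtype=uint8)), (223, array([ 46,  89, 128], dtype=uint8)), (225, array([55, 59, 80], dtype=uint8)), (227, array([68, 70, 78], dtype=uint8)), (229, array([69, 71, 79], dtype=uint8)), (231, array([68, 71, 78], dtype=uint8)), (233, array([69, 71, 78], dtype=uint8)), (235, array([69, 71, 79], dtype=uint8)), (237, array([71, 73, 80], dtype=uint8)), (239, array([75, 76, 84], dtype=uint8)), (241, array([ 95,  98, 105], dtype=uint8)), (243, array([118, 122, 131], dtype=uint8)), (245, array([ 74, 101, 117], dtype=uint8)), (247, array([ 29,  80, 102], dtype=uint8)), (249, array([ 28,  80, 102], dtype=uint8))]
tip [280.93340633 229.96111978]
```

View pics/crop2.png

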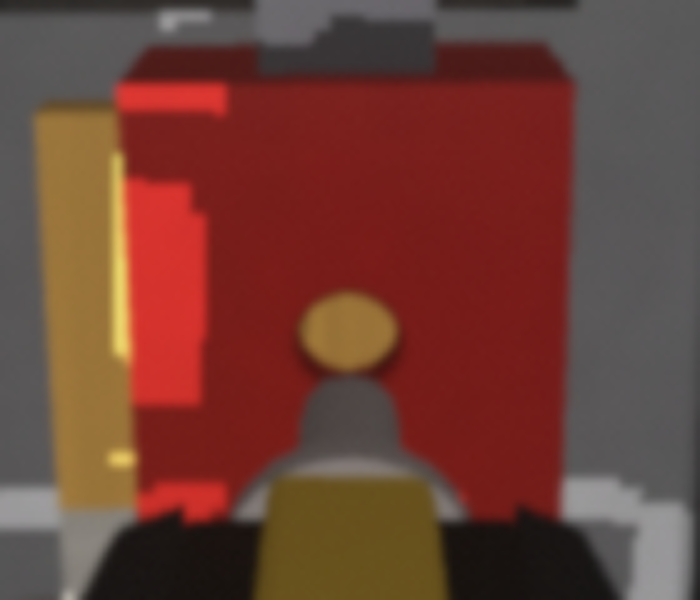

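```bash
cat >> h.py <<'E'
def F(): return np.array(manip.state()["contact_force"])
def descend(xy,z0,z1,f0,step=.002,lim=8,rate=.04):
    z=z0
    while z>z1+1e-6:
        z=max(z-step,z1);manip.move_linear([*xy,z],rate=rate);f=F()-f0
        print(round(z,4),f.round(1),end=" | ")
        if abs(f[2])>lim or np.hypot(*f[:2])>12: print("STOP");return z,False
    print();return z,True
E
python3 - <<'E'
from h import *
q=np.array([.5932,.0933])
manip.move_linear([*q,.135],rate=.08)
f0=np.mean([F() for _ in range(3)],0);print(f0)
z,ok=descend(q,.135,.121,f0)
s=manip.state();print(s["tool_pos"],s["contact_force"],s["moment"],s["gripper_width"],s["clock"])
E
```

```text
[-0.63179649  0.81983795 -0.24493441]
0.133 [ 0.8 -1.  -0.4] | 0.131 [ 1.  -0.1 -0.8] | 0.129 [ 0.5 -0.8 -0.4] | 0.127 [ 0.3 -1.7 -1. ] | 0.125 [ 1.1 -1.3 -0.1] | 0.123 [ 0.1 -1.1 -0.9] | 0.121 [ 1.2 -1.3 -0.7] | 
[0.59305508 0.09325246 0.12080432] [ 0.56806532 -0.48004982 -0.92085358] [-0.06572207 -0.10802519 -0.012375  ] 0.01586890638905476 23.45
```

```bash
python3 - <<'E'
from h import *
ang=.043;x=np.array([np.cos(ang),np.sin(ang)]);f0=np.array([-.1,-.1,-.9])
q=np.array([.5932,.0931])
for d in np.r_[np.arange(.002,.0134,.002),.0134]:
    manip.move_linear([*(q-x*d),.121],rate=.04);f=F()-f0;print(round(d,4),f.round(1),end=" | ")
    if np.linalg.norm(f)>12: print("STOP");break
else:
    print();z,ok=descend(q-x*.0134,.121,.111,f0,step=.002,lim=7)
s=manip.state();print(s["tool_pos"],s["contact_force"],s["moment"],s["gripper_width"],s["clock"])
E
```

```text
0.002 [ 0.3  0.6 -0.7] | 0.004 [ 0.7  0.3 -0.1] | 0.006 [ 1.1 -0.5  0.2] | 0.008 [ 3.   0.3 -0.3] | 0.01 [ 2.  -0.4  0.8] | 0.012 [ 3.4 -0.1  0.5] | 0.0134 [ 2.9 -0.2  1. ] | 
0.119 [ 3.4 -0.   1. ] | 0.117 [ 3.4 -0.8  1.5] | 0.115 [ 3.1 -0.1 -0.3] | 0.113 [ 2.6  0.2 -0.2] | 0.111 [ 4.4 -0.1  0.1] | 
[0.57963975 0.09250239 0.11072054] [ 4.34686706 -0.22551988 -0.80946873] [-0.13120796 -0.73890979  0.00565719] 0.015242994538122443 26.45
```

```bash
python3 - <<'E'
from h import *
f0=np.array([-.1,-.1,-.9]);q=np.array([.5798,.0925])
z,ok=descend(q,.111,.088,f0,step=.002,lim=9)
if ok: z,ok=descend(q,z,.083,f0,step=.001,lim=7)
s=manip.state();print(s["tool_pos"],s["contact_force"],s["moment"],s["gripper_width"],s["clock"])
E
```

```text
0.109 [3.1 0.6 0.1] | 0.107 [ 3.7 -0.3 -0.1] | 0.105 [ 3.   0.1 -0.4] | 0.103 [ 2.6  0.  -0.6] | 0.101 [ 3.1 -0.2 -1. ] | 0.099 [ 2.5  0.4 -0.2] | 0.097 [ 3.3  0.4 -1. ] | 0.095 [ 2.4 -0.8  0.1] | 0.093 [ 2.9 -0.5 -0.6] | 0.091 [ 4.1 -0.6 -0.3] | 0.089 [ 3.9 -0.2  0.5] | 0.088 [ 1.9 -0.9  0.8] | 
0.087 [ 1.  -0.   0.3] | 0.086 [ 2.9 -0.3  1. ] | 0.085 [ 1.6 -0.5  4. ] | 0.084 [ 1.  -0.6  7.8] | STOP
[0.58053722 0.09256475 0.08528735] [ 0.85185486 -0.67052418  6.90403553] [-0.17997573 -0.17809927 -0.02442191] 0.015724982363788966 30.45
```

```bash
python3 - <<'E'
from h import *
manip.set_gripper(.045)
manip.move_linear([.5803,.0925,.14],rate=.08)
manip.move_linear([.575,.03,.24],rate=.25)
c,P=wrist("end");s=manip.state();print(s["contact_force"],s["clock"],s["gripper_width"])
t,a,_=blob(c["image"],(20,120,40),(33,255,255),(240,80,320,230));print(t,a,ray(c,[t[0]],.119,P))
E
```

```text
[-0.13865112  0.6592989  -0.24925363] 32.575 0.044697430803802875
((291.0, 124.0), (30.0, 20.0), 90.0) 543.5 [[0.58031769 0.09206277 0.119     ]]
```

View pics/end.png

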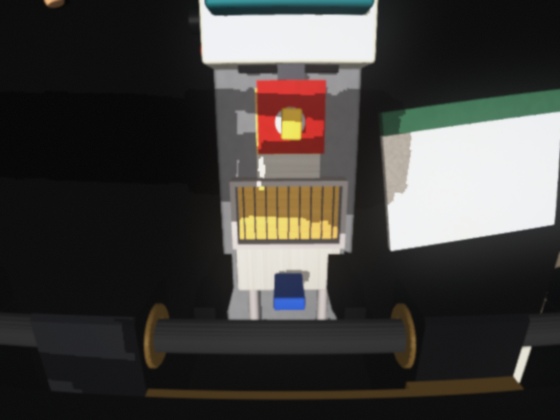

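The picture shows the pin seated upright at about (291,124). Its flange lies on the red yoke, which is now in line with the carriage, and the gripper is clear of everything. I'm handing the job in.

```bash
python3 -c "
from cell import order;print(order.close_job())"
```

```text
the job is handed in; nothing more can be done
None
```

The carriage is home, the yellow-handled pin is seated through yoke and eye and released, and the job was handed in at about 33 s; peak forces read were about 11 N on the push and 8 N on seating, and no verdict came back.

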